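# Isolate and park the locomotive

### The job

The diesel locomotive has stopped short of the buffer stop on one of the two tracks of the storage board. First make its own track dead by flipping that track's toggle on the switch box over to the side away from the board (near toggle for the near track, far toggle for the far track). Then push the locomotive along its track, without lifting or ramming it, until it is right up against the buffer stop; leave the other toggle live and the tank wagon where it stands.

Things in the scene. Friction and masses are not known exactly. Their poses are not given: they have to be found in the camera images.
- board: Fixed plywood board 160 x 390 x 12 mm on the bench, turned up to 0.2 rad. Origin under its centre at bench height; y along the tracks, x across, z up. Two straight tracks, centre lines at x = -36 mm (near the robot) and +36 mm (far), rail tops at z = 21 mm, each between two timber guide strips 43 mm apart, tops at z = 30 mm. Buffer stops at the -y end.
- stop_near: Buffer stop at the -y end of the near track, fixed to the board; 30 mm wide, 28 mm high. Origin under its middle; the face of its cross-beam, which meets the locomotive, is 7 mm towards +y (board frame) of the origin, and the beam lies 18 to 25 mm above the origin.
- stop_far: Buffer stop at the -y end of the far track, fixed to the board; 30 mm wide, 28 mm high. Origin under its middle; the face of its cross-beam, which meets the locomotive, is 7 mm towards +y (board frame) of the origin, and the beam lies 18 to 25 mm above the origin.
- loco: Diesel locomotive 178 x 34 x 45 mm, 0.25 to 0.5 kg, on one of the tracks, 76 to 146 mm short of its buffer stop. Origin at rail height under its middle; y along its length and the board's y. Noses 80 mm from the origin (8 to 30 mm above it), buffer heads 89 mm (6 to 15 mm above it). Wheels do not roll: it slides, drag 1 to 4 N. Against its stop the origin is at board y = -76 mm.
- wagon: Tank wagon (round horizontal tank) 138 mm long, 31 mm wide, 50 mm high, standing on the other track. Origin at rail height under its middle, y along its length. Bystander.
- switch_box: Fixed grey switch box 150 (x) x 104 (y) x 50 mm (z), with its two upright bats on an aluminium top plate, on the bench to the right of the board (beyond the buffer-stop end), turned by up to 0.25 rad. Origin under its centre at bench height; +y is the side towards the board, -x the side near the robot.
- bat_near (a joint): Steel toggle bat of the near track. Pivot at x = -36, y = 0, z = 54 mm in the box's frame; 73 mm long, 17 mm thick at the tip, 10 mm halfway down. Value, rad about the box's x: -0.42 leaning towards the board (box +y, live), 0 upright, +0.42 away from it (box -y, dead). Over-centre: it stays on the side it leans to, and snaps over once pushed past upright; 1 to 2 N at its tip.
- bat_far (a joint): Steel toggle bat of the far track. Pivot at x = +36, y = 0, z = 54 mm in the box's frame; 73 mm long, 17 mm thick at the tip, 10 mm halfway down. Value, rad about the box's x: -0.42 leaning towards the board (box +y, live), 0 upright, +0.42 away from it (box -y, dead). Over-centre: it stays on the side it leans to, and snaps over once pushed past upright; 1 to 2 N at its tip.
- bat_near_tip (a point): Centre of the rounded end of the near bat, 73 mm from its pivot; about 121 mm above the bench when the bat leans either way, 127 mm when upright.
- bat_far_tip (a point): Centre of the rounded end of the far bat, 73 mm from its pivot; about 121 mm above the bench when the bat leans either way, 127 mm when upright.

How it is judged (in metres and radians):
On the way, in this order (a step that is already met when the one before it is completed fails the run):
1. the toggle of the locomotive's track is over on the dead side before the locomotive has been pushed (((x of loco in the frame of board below 0 m and value of joint bat_near above 0.35 rad) or (x of loco in the frame of board above 0 m and value of joint bat_far above 0.35 rad)) and distance of loco from where it was at the start of the episode below 0.015 m), for 0.2 s.
2. the locomotive is up against the buffer stop, its track still dead (y of loco in the frame of board below -0.068 m and ((x of loco in the frame of board below 0 m and value of joint bat_near above 0.35 rad) or (x of loco in the frame of board above 0 m and value of joint bat_far above 0.35 rad))), for 0.2 s.
At the end, for the whole second after the job is handed in: The toggle of the locomotive's track leans to the dead side (over +0.35 rad), the other one still to the live side (under -0.35 rad); the locomotive stands still on its track within 8 mm of the buffer stop; the wagon is within 12 mm of where it stood (all of step 2 and ((x of loco in the frame of board below 0 m and value of joint bat_far below -0.35 rad) or (x of loco in the frame of board above 0 m and value of joint bat_near below -0.35 rad)) and linear speed of loco below 0.01 m/s and distance of wagon from where it was at the start of the episode below 0.012 m); the robot touches nothing.
It fails at once if the other track's toggle is flipped ((x of loco in the frame of board below 0 m and value of joint bat_far above 0 rad) or (x of loco in the frame of board above 0 m and value of joint bat_near above 0 rad)).
It fails at once if the locomotive is lifted off the rails (by more than 10 mm) (height (world z) of loco above 0.031 m).
It fails at once if the locomotive is rammed into the buffer stop (over 30 N) (contact force between loco and stop_near above 30 N or contact force between loco and stop_far above 30 N).
It fails at once if the tank wagon is pushed (by more than 12 mm) (distance of wagon from where it was at the start of the episode above 0.012 m).
It also fails if it takes over 40 s, if anything falls off the work surface, if the arm or the gripper's body presses on something with over 40 N, if the wrist force passes 120 N, or if a joint passes its speed limit or range.

### The arm

A 7-joint arm with a two-finger parallel gripper is mounted at the origin on a cart in front of the work surface, level with it; the furniture and walls round the work are solid. World frame = base frame: x ahead of the robot, y to its left, z up, the work surface at z = 0. Lengths are in mm, angles in rad, forces in N, time in s.
With the tool pointing down it reaches from about 400 to 875 mm from the base axis. Payload 4.4 kg.
Tool frame: the origin (TCP) lies on the centre line of the jaws, within the pads' length; the fingertips stand 11 mm ahead of it and the grasp point (between the pads) lies 8 mm behind it (ctrl.tips_ahead is the distance from the TCP to the fingertips, in mm); z points along the fingers, y is the line along which they close (so a half turn about z gives the same grasp; the last joint's range is limited). The gripper opens to 85 mm and grips with 20 to 120 N. Pads are 22 mm wide; open, the fingers measure 114 mm over their backs; the gripper's body (76 mm by 85 mm) begins 54 mm behind the grasp point. The pads swing forward as they close: fully open they stand 13 mm farther back than shut.
Start: joints at [1.097, 0.628, 0.038, 1.517, -0.027, 0.996, -0.02], TCP at [257.812, -596.7, 242.313] pointing down, gripper open.
Joint ranges: [-3.06, 3.06], [-0.37, 2.12], [-1.25, 1.32], [0.18, 2.47], [-1.1, 4.24], [0.23, 1.98], [-2.94, 2.94]. Speed limits (rad/s): [2.57, 2.57, 3.14, 3.14, 3.14, 3.14, 3.14].

### API

Orientations are given as [roll, pitch, yaw] about the fixed x, y, z axes, in that order (R = Rz(yaw) Ry(pitch) Rx(roll)).
In Python, from cell import ctrl, eyes, job gives the robot as it stands. The module is installed in compiled form; this text tells all that it offers.
- The arm moves only by the tool carry_out, never from a script. Its argument "moves" is a list of rows, each an object of numbers: "tx", "ty", "tz": the shift along the tool's x, y, z as a fraction of full scale; "twist": the turn about the tool's z as a fraction of full scale; "fingers": the opening, from 0 (shut) to 1 (fully open). In form: [{"tx": .., "ty": .., "tz": .., "twist": .., "fingers": ..}, ...]. A call has 1 to 12 rows; each row shifts and turns the commanded pose from where the row before left it, along the tool's axes as they then stand; what a row does not reach is not made up. Full scale, the value 1, is 0.3 m for a shift and pi rad for a turn. A row lasts 1/8 s, in which the tool goes at most 62.5 mm and 10.7 degrees, less where a joint would pass 70% of its speed; a pose out of reach is approached as far as the arm can. A call with a number of a shift or a turn outside -1 to 1 is refused whole. A call with a gripper value outside its range is refused whole. The fingers move at their own pace and stop on an object; the grip force is fixed at half the most. Time passes only in rows, so rows that do not move let the fingers close. It gives the time, the measured TCP pose, the force, the opening and the grip force at its end, in the units of the state.
- ctrl.read_state(): the state, without advancing time (a new reading comes with each control period).
- eyes.get_image(name): name is "side" or "top" or "wrist"; returns a dict with "color" (384x512x3 uint8, blue, green, red), "fovy" (degrees; the focal length in pixels is half the picture's height over the tangent of half this angle, whatever the lens; pixels are square), "cx", "cy" (the principal point, pixels), "world_from_camera" (4x4, takes a point from camera to world coordinates). Camera axes: x right, y up, looking along -z (the intrinsics and any distortion apply to the point x, -y, -z); pixel columns grow to the right and rows downward; lengths in mm; the calibration is good to about 2 mm. A picture is of the moment at which its call begins. There is no depth.
- job.finish_job(): hands the job in; it is judged then, once.
The state is a dict: "clock": time; "qpos": joint angles; "qd": joint speeds; "tau": joint torques, N m; "eef_pos": TCP position; "tool_rot": TCP orientation; "force": force on the tool from outside, world axes, zero at the start; "torque": the same for the moment, N m; "width": finger opening in mm; "gripper_force": force on a finger pad.
Only numpy, scipy, OpenCV 4.12 (cv2) and the standard library are available. Lean on these libraries where they do the work, as an engineer would, in place of code of your own. Each camera call takes 0.05 s, during which the arm holds its last target. There are 200 camera calls.

## Working session

There is one attempt and no reset: what is moved stays moved. The work goes in short steps, Python scripts to look and compute and a tool call to move; the robot and the scene stay as the last step left them, time stands still between calls to the robot, and variables do not carry over. Pictures are saved under pics/ and viewed, at most 10 in all, crops included, and the job is handed in when it is done.

Besides the shell and the picture viewer there is one more tool, called after "Request:" in YAML: its name, and indented under it one key for each argument. carry_out: Moves the arm, as the interface text tells. Its arguments: {"type":"object","properties":{"moves":{"type":"array","items":{"type":"object","properties":{"tx":{"type":"number","minimum":-1,"maximum":1},"ty":{"type":"number","minimum":-1,"maximum":1},"tz":{"type":"number","minimum":-1,"maximum":1},"twist":{"type":"number","minimum":-1,"maximum":1},"fingers":{"type":"number"}}}}},"required":["moves"]}

```bash
mkdir -p pics
cat > h.py <<'E'
import numpy as np, cv2
from cell import ctrl, eyes, job
def snap(n,f):
    im=eyes.get_image(n); cv2.imwrite(f'pics/{f}.png',im['color'])
    np.savez(f'pics/{f}.npz',**{k:im[k] for k in im}); return im
def load(f): return dict(np.load(f'pics/{f}.npz',allow_pickle=True))
def ray(im,u,v):
    f=192/np.tan(np.radians(float(im['fovy']))/2); M=np.array(im['world_from_camera'])
    d=np.array([(u-im['cx'])/f,-(v-im['cy'])/f,-1.0]); return M[:3,3],M[:3,:3]@d
def onz(im,u,v,z):
    o,d=ray(im,u,v); return o+d*(z-o[2])/d[2]
def proj(im,p):
    f=192/np.tan(np.radians(float(im['fovy']))/2); M=np.array(im['world_from_camera'])
    c=M[:3,:3].T@(np.array(p,float)-M[:3,3]); return float(im['cx'])+f*c[0]/-c[2], float(im['cy'])-f*c[1]/-c[2]
E
python3 - <<'E'
from h import *
a=snap('top','top1');b=snap('side','side1')
for i in (a,b): print([k for k in i],i['fovy'],i['cx'],i['cy'],np.round(i['world_from_camera'],3))
for k in a:
    if k not in('color','world_from_camera'):print(k,a[k])
s=ctrl.read_state();print(s,ctrl.tips_ahead)
E
```

```text
['color', 'fovy', 'cx', 'cy', 'world_from_camera'] 49.92223942375217 253.3245640710738 179.22848436147413 [[ 7.000000e-03  9.850000e-01 -1.750000e-01  3.328340e+02]
 [-1.000000e+00  7.000000e-03 -4.000000e-03 -3.357300e+01]
 [-2.000000e-03  1.750000e-01  9.850000e-01  1.093305e+03]
 [ 0.000000e+00  0.000000e+00  0.000000e+00  1.000000e+00]]
['color', 'fovy', 'cx', 'cy', 'world_from_camera'] 55.333832450038436 258.86052939038893 196.90248501305211 [[-8.19000e-01  2.02000e-01 -5.37000e-01  6.68690e+01]
 [-5.73000e-01 -2.94000e-01  7.65000e-01  6.11224e+02]
 [-3.00000e-03  9.34000e-01  3.57000e-01  4.08544e+02]
 [ 0.00000e+00  0.00000e+00  0.00000e+00  1.00000e+00]]
fovy 49.92223942375217
cx 253.3245640710738
cy 179.22848436147413
{'clock': 0.1, 'qpos': array([ 1.0972105 ,  0.62927119,  0.0384658 ,  1.51822844, -0.0269948 ,
        0.99631972, -0.02003059]), 'qd': array([-0.00128249, -0.00377342, -0.00068866, -0.00236181, -0.00059876,
        0.00126399, -0.0002123 ]), 'tau': array([ 3.75885182e-03, -5.64523280e+01,  1.23071004e+00, -1.93970436e+01,
        1.13146429e-02,  5.54146391e-03,  1.06055154e-05]), 'eef_pos': array([ 257.58249822, -596.20896137,  241.48269798]), 'tool_rot': array([-3.13988486e+00,  3.42236545e-05,  4.07741963e-01]), 'force': array([ 0.3307115 ,  0.18674552, -0.52298347]), 'torque': array([-0.028049  ,  0.00994179,  0.02616012]), 'gripper_force': 0.0, 'width': 85.38979473804297} 11.0
```

View pics/top1.png

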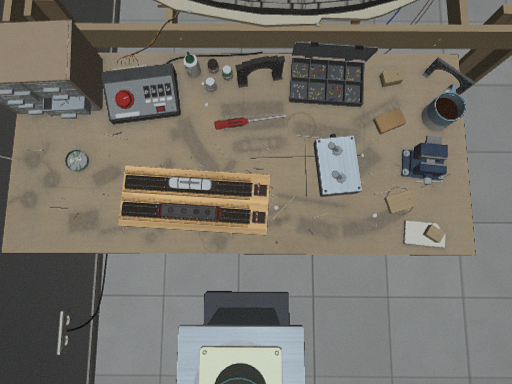

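View pics/side1.png

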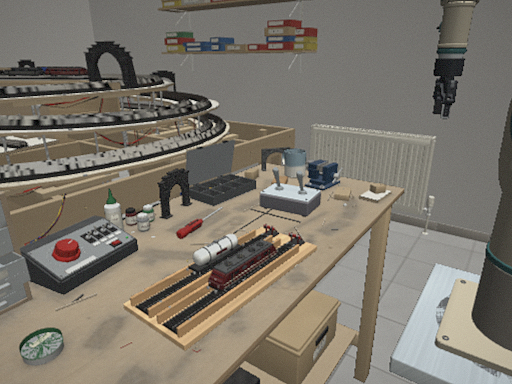

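The top view shows the loco on the near track at about (192,212) and the wagon on the far track at about (190,184). The box is at about (338,165), with its near bat at about (340,178) and far bat at about (335,147). I'll enlarge it.

Run:
```python
from h import *
a=load('top1')['color']; 
cv2.imwrite('pics/c1.png',cv2.resize(a[130:240,112:372],None,fx=3,fy=3,interpolation=cv2.INTER_CUBIC))
b=load('side1')['color']
cv2.imwrite('pics/c2.png',cv2.resize(b[155:335,125:335],None,fx=3.3,fy=3.3,interpolation=cv2.INTER_CUBIC))
```

```text
(no output)
```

View pics/c1.png

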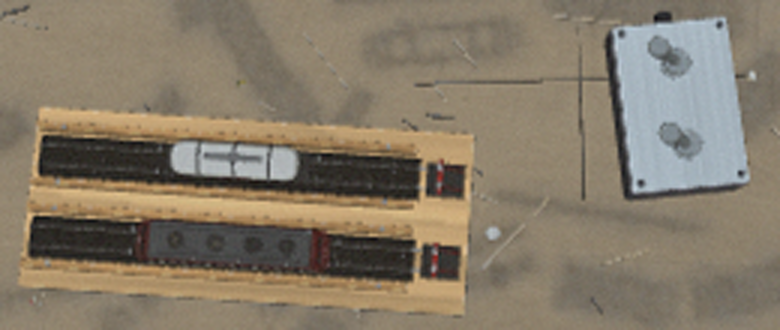

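View pics/c2.png

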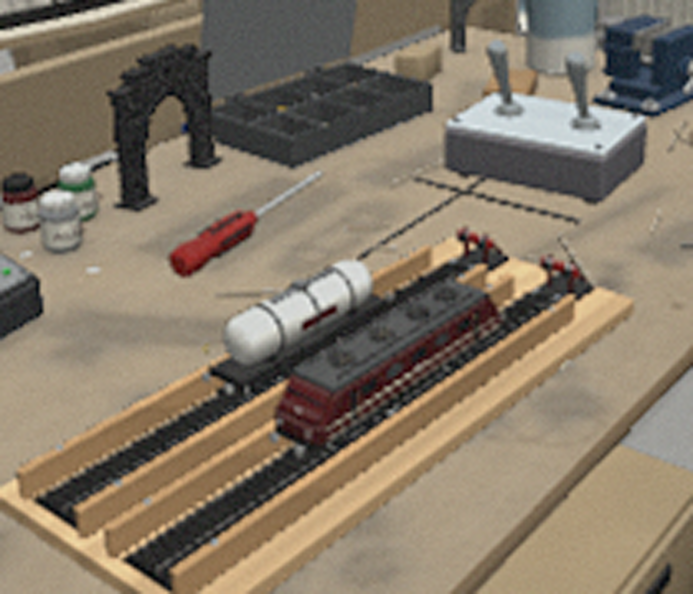

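Crop 1 shows the near bat tip at (668,131) and the far one at (657,46), both leaning left (live). The board corners are at (40,107), (473,135), (465,316) and (19,285), and the loco noses at x≈137 and 328. In crop 2 the near bat tip is at (577,62) and the far one at (496,48).

Run:
```python
from h import *
a=load('top1');b=load('side1')
A=lambda x,y:(112+(x+.5)/3-.5,130+(y+.5)/3-.5); B=lambda x,y:(125+x/3.3-.35,155+y/3.3-.35)
def tri(p,q):
    o1,d1=ray(a,*A(*p));o2,d2=ray(b,*B(*q))
    s=np.linalg.lstsq(np.c_[d1,-d2],o2-o1,rcond=None)[0]
    x,y=o1+s[0]*d1,o2+s[1]*d2; return (x+y)/2,np.linalg.norm(x-y)
print('near',tri((668,131),(577,62)),onz(a,*A(668,131),121)); print('far',tri((657,46),(496,48)),onz(a,*A(657,46),121))
bc=np.array([onz(a,*A(*p),12) for p in((40,107),(473,135),(465,316),(19,285))])
print(bc.round(0)); d=np.array([np.linalg.norm(bc[i]-bc[i-1]) for i in range(4)]);print(d)
ey=(bc[0]-bc[1]+bc[3]-bc[2]);print('board yaw',np.arctan2(-ey[0],ey[1]),bc.mean(0))
pc=np.array([onz(a,*A(*p),52) for p in((612,33),(722,20),(749,183),(630,195))])
print(pc.round(0),[np.linalg.norm(pc[i]-pc[i-1]).round(0) for i in range(4)],pc.mean(0))
ey=(pc[0]-pc[1]+pc[3]-pc[2]);ex=pc[0]-pc[3]+pc[1]-pc[2];print('box yaw',np.arctan2(-ey[0],ey[1]),np.arctan2(ex[1],ex[0]))
for p in((137,242),(328,250)):print('nose',onz(a,*A(*p),45))
for p in((145,242),(318,250)):print('roof',onz(a,*A(*p),66))
```

```text
near (array([ 521.53772355, -225.98630372,  114.4083215 ]), np.float64(2.5123921195871106)) [ 521.3957108  -224.14777697  121.        ]
far (array([ 593.09198551, -217.89798853,  116.05654711]), np.float64(0.783611123643689)) [ 591.42739837 -217.14952818  121.        ]
[[561. 315.  12.]
 [538. -72.  12.]
 [378. -65.  12.]
 [402. 323.  12.]]
[158.74584871 387.56913927 159.83345258 389.30002099]
board yaw -0.06038650038481893 [469.62355451 125.18797505  12.        ]
[[ 621. -191.   52.]
 [ 633. -287.   52.]
 [ 490. -305.   52.]
 [ 479. -204.   52.]] [np.float64(142.0), np.float64(97.0), np.float64(144.0), np.float64(102.0)] [ 556.02808096 -246.97702122   52.        ]
box yaw 0.11757286760545443 0.10648968148169106
nose [437.05535495 214.45004896  45.        ]
nose [431.38388832  52.01221988  45.        ]
roof [435.01392328 202.81756365  66.        ]
roof [429.35172225  58.61219303  66.        ]
```

Request:
carry_out:
  moves:
    - {"twist": 0.048, "fingers": 0}
    - {"twist": 0.047, "fingers": 0}
    - {"tx": 0.1, "ty": -0.13, "fingers": 0}
    - {"tx": 0.1, "ty": -0.13, "fingers": 0}
    - {"tx": 0.1, "ty": -0.13, "fingers": 0}
    - {"tx": 0.1, "ty": -0.13, "fingers": 0}
    - {"tx": 0.1, "ty": -0.13, "fingers": 0}
    - {"tx": 0.1, "ty": -0.13, "fingers": 0}
    - {"tx": 0.1, "ty": -0.13, "fingers": 0}
    - {"tx": 0.1, "ty": -0.13, "fingers": 0}
    - {"tx": 0.1, "ty": -0.13, "fingers": 0}
    - {"tx": 0.1, "ty": -0.13, "fingers": 0}

```text
validation failed for argument at $.mo...
```

Request:
carry_out:
  moves:
    - {"tx": 0.0, "ty": 0.0, "tz": 0.0, "twist": 0.048, "fingers": 0.0}
    - {"tx": 0.0, "ty": 0.0, "tz": 0.0, "twist": 0.047, "fingers": 0.0}
    - {"tx": 0.1, "ty": -0.13, "tz": 0.0, "twist": 0.0, "fingers": 0.0}

```text
clock: 0.48
eef_pos: [280.2, -557.2, 241.6]
tool_rot: [3.14, 0.003, 0.101]
force: [0.7, 0.8, 0.7]
width: 32.3
gripper_force: 0.0
```

Request:
carry_out:
  moves:
    - {"tx": 0.112, "ty": -0.146, "tz": 0.0, "twist": 0.0, "fingers": 0.0}
    - {"tx": 0.112, "ty": -0.146, "tz": 0.0, "twist": 0.0, "fingers": 0.0}
    - {"tx": 0.112, "ty": -0.146, "tz": 0.0, "twist": 0.0, "fingers": 0.0}
    - {"tx": 0.112, "ty": -0.146, "tz": 0.0, "twist": 0.0, "fingers": 0.0}
    - {"tx": 0.112, "ty": -0.146, "tz": 0.0, "twist": 0.0, "fingers": 0.0}
    - {"tx": 0.112, "ty": -0.146, "tz": 0.0, "twist": 0.0, "fingers": 0.0}
    - {"tx": 0.112, "ty": -0.146, "tz": 0.0, "twist": 0.0, "fingers": 0.0}
    - {"tx": 0.112, "ty": -0.146, "tz": 0.0, "twist": 0.0, "fingers": 0.0}
    - {"tx": 0.0, "ty": 0.0, "tz": 0.0, "twist": 0.0, "fingers": 0.0}
    - {"tx": 0.0, "ty": 0.0, "tz": 0.0, "twist": 0.0, "fingers": 0.0}

```text
clock: 1.72
eef_pos: [511.8, -177.4, 242.0]
tool_rot: [3.141, 0.001, 0.109]
force: [1.0, 0.7, -0.8]
width: 0.1
gripper_force: 0.0
```

Run:
```python
from h import *
a=snap('wrist','w1');print(np.round(a['world_from_camera'],2),a['fovy'])
print(ctrl.read_state()['eef_pos'])
```

```text
[[ 1.1000e-01  9.5000e-01  2.9000e-01  5.8808e+02]
 [-9.9000e-01  1.0000e-01  3.0000e-02 -1.6909e+02]
 [-0.0000e+00 -3.0000e-01  9.6000e-01  3.7414e+02]
 [ 0.0000e+00  0.0000e+00  0.0000e+00  1.0000e+00]] 70.14950165030909
[ 511.445828   -178.27533574  242.09131432]
```

View pics/w1.png

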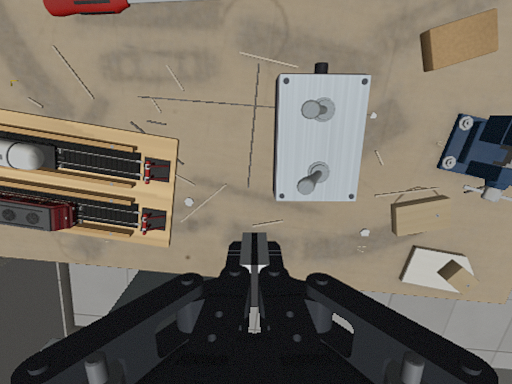

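The wrist view shows the near bat tip at (307,186), the far tip at (311,109), and the shut fingers to their left with a clear path. The box is square to the tool.

Run:
```python
from h import *
a=load('w1')
for p in((307,186),(311,109)):
    q=onz(a,*p,121);d=q-[511.4,-178.3,121];print(q.round(1),'tx',d@[.994,.109,0],'ty',d@[.109,-.994,0])
```

```text
[ 524.3 -227.2  121. ] tx 7.538525540232696 ty 50.028146735470834
[ 594.4 -219.   121. ] tx 78.04316517972549 ty 49.494567683828926
```

Request:
carry_out:
  moves:
    - {"tx": 0.025, "ty": 0.0, "tz": 0.15, "twist": 0.0, "fingers": 0.0}
    - {"tx": 0.0, "ty": 0.0, "tz": 0.15, "twist": 0.0, "fingers": 0.0}
    - {"tx": 0.0, "ty": 0.0, "tz": 0.15, "twist": 0.0, "fingers": 0.0}
    - {"tx": 0.0, "ty": 0.05, "tz": 0.0, "twist": 0.0, "fingers": 0.0}
    - {"tx": 0.0, "ty": 0.04, "tz": 0.0, "twist": 0.0, "fingers": 0.0}
    - {"tx": 0.0, "ty": 0.03, "tz": 0.0, "twist": 0.0, "fingers": 0.0}
    - {"tx": 0.0, "ty": 0.03, "tz": 0.0, "twist": 0.0, "fingers": 0.0}

```text
clock: 2.65
eef_pos: [525.6, -222.1, 108.9]
tool_rot: [3.14, -0.003, 0.109]
force: [-0.3, 0.4, 0.1]
width: 0.2
gripper_force: 0.4
```

Request:
carry_out:
  moves:
    - {"tx": 0.0, "ty": 0.03, "tz": 0.0, "twist": 0.0, "fingers": 0.0}
    - {"tx": 0.0, "ty": 0.03, "tz": 0.0, "twist": 0.0, "fingers": 0.0}
    - {"tx": 0.0, "ty": 0.03, "tz": 0.0, "twist": 0.0, "fingers": 0.0}
    - {"tx": 0.0, "ty": 0.0, "tz": 0.0, "twist": 0.0, "fingers": 0.0}

```text
clock: 3.15
eef_pos: [527.5, -248.9, 107.2]
tool_rot: [3.141, 0.0, 0.108]
force: [-0.1, -0.3, -0.1]
width: 0.1
gripper_force: 0.0
```

Request:
carry_out:
  moves:
    - {"tx": 0.0, "ty": -0.12, "tz": 0.0, "twist": 0.0, "fingers": 0.0}
    - {"tx": 0.0, "ty": -0.13, "tz": 0.0, "twist": 0.0, "fingers": 0.0}
    - {"tx": 0.0, "ty": 0.0, "tz": -0.17, "twist": 0.0, "fingers": 0.0}
    - {"tx": 0.0, "ty": 0.0, "tz": -0.17, "twist": 0.0, "fingers": 0.0}
    - {"tx": 0.0, "ty": 0.0, "tz": -0.1, "twist": 0.0, "fingers": 0.0}
    - {"tx": 0.0, "ty": 0.0, "tz": 0.0, "twist": 0.0, "fingers": 0.0}

```text
clock: 3.9
eef_pos: [520.9, -173.2, 241.7]
tool_rot: [3.14, -0.005, 0.11]
force: [0.4, 0.0, 0.0]
width: 0.1
gripper_force: 0.0
```

Run:
```python
from h import *
a=snap('wrist','w2');print(ctrl.read_state()['eef_pos'])
```

```text
[ 519.80857548 -172.87615386  239.96972767]
```

View pics/w2.png

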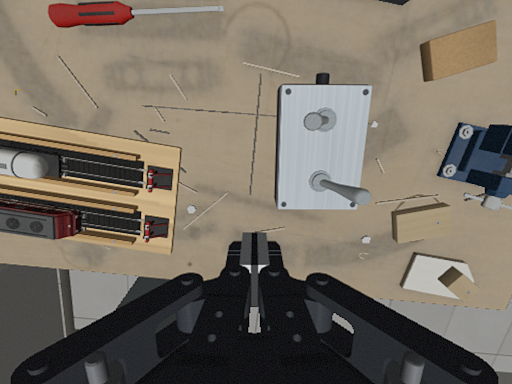

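The near bat now leans right with its tip at (360,198), so that track is dead. The far bat is still live. Next I go behind the loco.

Request:
carry_out:
  moves:
    - {"tx": 0.0, "ty": 0.0, "tz": 0.0, "twist": 0.054, "fingers": 0.0}
    - {"tx": -0.039, "ty": -0.158, "tz": 0.0, "twist": 0.0, "fingers": 0.0}
    - {"tx": -0.039, "ty": -0.158, "tz": 0.0, "twist": 0.0, "fingers": 0.0}
    - {"tx": -0.039, "ty": -0.158, "tz": 0.0, "twist": 0.0, "fingers": 0.0}
    - {"tx": -0.039, "ty": -0.158, "tz": 0.0, "twist": 0.0, "fingers": 0.0}
    - {"tx": -0.039, "ty": -0.158, "tz": 0.0, "twist": 0.0, "fingers": 0.0}
    - {"tx": -0.039, "ty": -0.158, "tz": 0.0, "twist": 0.0, "fingers": 0.0}
    - {"tx": -0.039, "ty": -0.158, "tz": 0.0, "twist": 0.0, "fingers": 0.0}
    - {"tx": -0.039, "ty": -0.158, "tz": 0.0, "twist": 0.0, "fingers": 0.0}
    - {"tx": -0.039, "ty": -0.158, "tz": 0.0, "twist": 0.0, "fingers": 0.0}
    - {"tx": 0.0, "ty": 0.0, "tz": 0.0, "twist": 0.0, "fingers": 0.0}
    - {"tx": 0.0, "ty": 0.0, "tz": 0.0, "twist": 0.0, "fingers": 0.0}

```text
clock: 5.45
eef_pos: [439.3, 257.9, 238.0]
tool_rot: [3.139, 0.002, -0.06]
force: [1.4, -0.3, -0.4]
width: -0.2
gripper_force: 0.0
```

Run:
```python
from h import *
a=snap('wrist','w3');print(ctrl.read_state()['eef_pos'],ctrl.read_state()['tool_rot'])
```

```text
[439.79609776 257.32707587 238.32282536] [ 3.13939766e+00  1.52872986e-03 -6.17966124e-02]
```

View pics/w3.png

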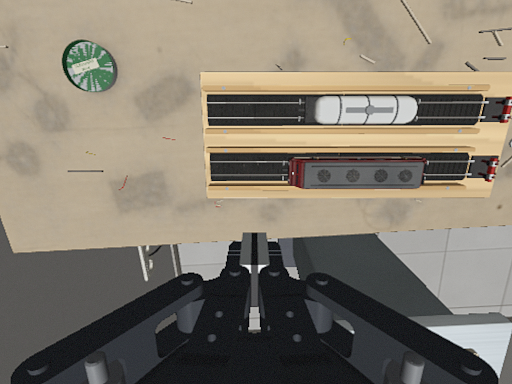

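The wrist view shows the loco's +y nose at about (291,172), the near track's centre line at row 166, the stop beam at about (487,168), and the shut fingers to the left of the loco.

Run:
```python
from h import *
a=load('w3');y=-.0618;T=np.array([439.8,257.3,0]);ex=np.array([np.cos(y),np.sin(y),0]);ty=np.array([np.sin(y),-np.cos(y),0])
def s(n,u,v,z):
    q=onz(a,u,v,z);d=q-T;print(n,q.round(1),'tx %.1f ty %.1f'%(d@ex,d@ty))
s('nose',291,172,45);s('track',211,166,18);s('track',470,166,18);s('stop',487,168,34);s('roofc',363,175,66);s('board end',206,197,12);s('board end',202,73,12);s('roofL',303,175,66);s('roofR',424,174,66)
```

```text
nose [441.2 212.6  45. ] tx 4.2 ty 44.5
track [449.3 313.3  18. ] tx 6.0 ty -56.5
track [428.8 -24.7  18. ] tx 6.5 ty 282.1
stop [428.9 -33.7  34. ] tx 7.1 ty 291.1
roofc [437.6 133.4  66. ] tx 5.4 ty 123.8
board end [405.6 325.8  12. ] tx -38.4 ty -66.3
board end [561.9 313.   12. ] tx 118.4 ty -63.1
roofL [441.7 201.7  66. ] tx 5.4 ty 55.4
roofR [434.5  64.1  66. ] tx 6.7 ty 193.2
```

Request:
carry_out:
  moves:
    - {"tx": 0.018, "ty": 0.0, "tz": 0.18, "twist": 0.0, "fingers": 0.0}
    - {"tx": 0.0, "ty": 0.0, "tz": 0.18, "twist": 0.0, "fingers": 0.0}
    - {"tx": 0.0, "ty": 0.0, "tz": 0.18, "twist": 0.0, "fingers": 0.0}
    - {"tx": 0.0, "ty": 0.0, "tz": 0.085, "twist": 0.0, "fingers": 0.0}
    - {"tx": 0.0, "ty": 0.02, "tz": 0.0, "twist": 0.0, "fingers": 0.0}
    - {"tx": 0.0, "ty": 0.02, "tz": 0.0, "twist": 0.0, "fingers": 0.0}
    - {"tx": 0.0, "ty": 0.02, "tz": 0.0, "twist": 0.0, "fingers": 0.0}

```text
clock: 6.38
eef_pos: [445.4, 240.1, 53.2]
tool_rot: [-3.14, -0.002, -0.061]
force: [0.0, 0.4, 0.5]
width: 0.3
gripper_force: 0.0
```

Request:
carry_out:
  moves:
    - {"tx": 0.0, "ty": 0.015, "tz": 0.0, "twist": 0.0, "fingers": 0.0}
    - {"tx": 0.0, "ty": 0.015, "tz": 0.0, "twist": 0.0, "fingers": 0.0}
    - {"tx": 0.0, "ty": 0.015, "tz": 0.0, "twist": 0.0, "fingers": 0.0}
    - {"tx": 0.0, "ty": 0.015, "tz": 0.0, "twist": 0.0, "fingers": 0.0}
    - {"tx": 0.0, "ty": 0.015, "tz": 0.0, "twist": 0.0, "fingers": 0.0}
    - {"tx": 0.0, "ty": 0.015, "tz": 0.0, "twist": 0.0, "fingers": 0.0}

```text
clock: 7.12
eef_pos: [442.9, 213.9, 51.9]
tool_rot: [-3.141, -0.0, -0.06]
force: [0.0, 1.5, 0.9]
width: -0.1
gripper_force: 1.1
```

Request:
carry_out:
  moves:
    - {"tx": 0.0, "ty": 0.016, "tz": 0.0, "twist": 0.0, "fingers": 0.0}
    - {"tx": 0.0, "ty": 0.016, "tz": 0.0, "twist": 0.0, "fingers": 0.0}
    - {"tx": 0.0, "ty": 0.016, "tz": 0.0, "twist": 0.0, "fingers": 0.0}
    - {"tx": 0.0, "ty": 0.016, "tz": 0.0, "twist": 0.0, "fingers": 0.0}
    - {"tx": 0.0, "ty": 0.016, "tz": 0.0, "twist": 0.0, "fingers": 0.0}
    - {"tx": 0.0, "ty": 0.016, "tz": 0.0, "twist": 0.0, "fingers": 0.0}
    - {"tx": 0.0, "ty": 0.016, "tz": 0.0, "twist": 0.0, "fingers": 0.0}
    - {"tx": 0.0, "ty": 0.016, "tz": 0.0, "twist": 0.0, "fingers": 0.0}

```text
clock: 8.12
eef_pos: [440.4, 175.1, 51.8]
tool_rot: [-3.142, -0.0, -0.06]
force: [-0.6, 2.1, 1.1]
width: 0.1
gripper_force: 1.4
```

Run:
```python
from h import *
a=snap('side','s2');print(ctrl.read_state()['eef_pos'],ctrl.read_state()['force'])
t=snap('top','t2')
A=cv2.resize(a['color'][190:330,125:335],None,fx=2.6,fy=2.6,interpolation=3)
Bm=cv2.resize(load('w3')['color'][:1,:1],(1,1))
T=cv2.resize(t['color'][160:240,112:292],(546,243),interpolation=3)
cv2.imwrite('pics/c3.png',np.vstack([A,T[:200]]))
```

```text
[440.3145179  174.21110579  51.81068439] [-0.71645687  1.73365451  1.56788718]
```

View pics/c3.png

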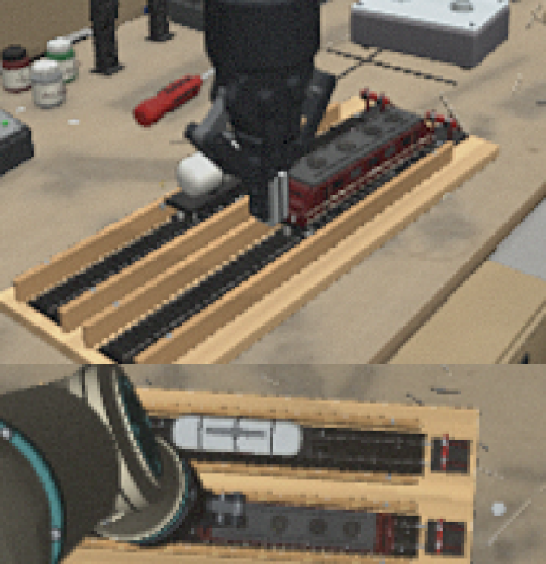

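The loco slides straight and its leading nose, at crop x≈393, is about 24 mm from contact with the stop beam at x≈432. The wagon hasn't moved. I'll approach gently.

Request:
carry_out:
  moves:
    - {"tx": 0.0, "ty": 0.012, "tz": 0.0, "twist": 0.0, "fingers": 0.0}
    - {"tx": 0.0, "ty": 0.012, "tz": 0.0, "twist": 0.0, "fingers": 0.0}
    - {"tx": 0.0, "ty": 0.012, "tz": 0.0, "twist": 0.0, "fingers": 0.0}
    - {"tx": 0.0, "ty": 0.01, "tz": 0.0, "twist": 0.0, "fingers": 0.0}
    - {"tx": 0.0, "ty": 0.007, "tz": 0.0, "twist": 0.0, "fingers": 0.0}
    - {"tx": 0.0, "ty": 0.004, "tz": 0.0, "twist": 0.0, "fingers": 0.0}
    - {"tx": 0.0, "ty": 0.004, "tz": 0.0, "twist": 0.0, "fingers": 0.0}

```text
clock: 9.1
eef_pos: [439.3, 157.1, 51.8]
tool_rot: [-3.142, -0.0, -0.06]
force: [-0.7, 1.3, -0.6]
width: -0.0
gripper_force: 0.8
```

Request:
carry_out:
  moves:
    - {"tx": 0.0, "ty": 0.004, "tz": 0.0, "twist": 0.0, "fingers": 0.0}
    - {"tx": 0.0, "ty": 0.004, "tz": 0.0, "twist": 0.0, "fingers": 0.0}

```text
clock: 9.35
eef_pos: [439.2, 154.7, 51.8]
tool_rot: [-3.142, -0.0, -0.06]
force: [0.3, 1.7, 0.2]
width: -0.1
gripper_force: 0.8
```

Request:
carry_out:
  moves:
    - {"tx": 0.0, "ty": 0.004, "tz": 0.0, "twist": 0.0, "fingers": 0.0}
    - {"tx": 0.0, "ty": 0.004, "tz": 0.0, "twist": 0.0, "fingers": 0.0}

```text
clock: 9.6
eef_pos: [439.1, 152.2, 51.8]
tool_rot: [3.142, -0.0, -0.06]
force: [-0.4, 2.0, -0.6]
width: -0.1
gripper_force: 0.8
```

Contact is expected at about y≈150, so I'll go on in small steps and watch the force.

Request:
carry_out:
  moves:
    - {"tx": 0.0, "ty": 0.004, "tz": 0.0, "twist": 0.0, "fingers": 0.0}
    - {"tx": 0.0, "ty": 0.004, "tz": 0.0, "twist": 0.0, "fingers": 0.0}

```text
clock: 9.85
eef_pos: [438.9, 149.8, 51.8]
tool_rot: [3.142, 0.0, -0.06]
force: [0.3, 2.0, 0.1]
width: -0.1
gripper_force: 0.8
```

Request:
carry_out:
  moves:
    - {"tx": 0.0, "ty": 0.003, "tz": 0.0, "twist": 0.0, "fingers": 0.0}
    - {"tx": 0.0, "ty": 0.003, "tz": 0.0, "twist": 0.0, "fingers": 0.0}

```text
clock: 10.1
eef_pos: [438.8, 148.1, 51.8]
tool_rot: [3.142, -0.0, -0.06]
force: [-0.9, 1.3, -0.1]
width: -0.2
gripper_force: 0.8
```

Request:
carry_out:
  moves:
    - {"tx": 0.0, "ty": 0.003, "tz": 0.0, "twist": 0.0, "fingers": 0.0}
    - {"tx": 0.0, "ty": 0.003, "tz": 0.0, "twist": 0.0, "fingers": 0.0}

```text
clock: 10.35
eef_pos: [438.7, 146.3, 51.8]
tool_rot: [-3.142, -0.0, -0.06]
force: [0.8, 1.5, 0.5]
width: -0.1
gripper_force: 0.8
```

Request:
carry_out:
  moves:
    - {"tx": 0.0, "ty": 0.003, "tz": 0.0, "twist": 0.0, "fingers": 0.0}
    - {"tx": 0.0, "ty": 0.003, "tz": 0.0, "twist": 0.0, "fingers": 0.0}

```text
clock: 10.6
eef_pos: [438.7, 144.8, 51.8]
tool_rot: [-3.141, -0.0, -0.06]
force: [-0.1, 4.2, -0.9]
width: 0.2
gripper_force: 1.7
```

Request:
carry_out:
  moves:
    - {"tx": 0.0, "ty": 0.002, "tz": 0.0, "twist": 0.0, "fingers": 0.0}
    - {"tx": 0.0, "ty": 0.002, "tz": 0.0, "twist": 0.0, "fingers": 0.0}

```text
clock: 10.85
eef_pos: [438.8, 144.6, 51.9]
tool_rot: [-3.14, -0.001, -0.059]
force: [0.3, 6.5, -0.8]
width: 0.4
gripper_force: 2.9
```

The TCP has stalled with the force rising, so the loco is against the stop. I'll back off and rise.

Request:
carry_out:
  moves:
    - {"tx": 0.0, "ty": -0.02, "tz": 0.0, "twist": 0.0, "fingers": 0.0}
    - {"tx": 0.0, "ty": -0.08, "tz": 0.0, "twist": 0.0, "fingers": 0.0}
    - {"tx": 0.0, "ty": -0.1, "tz": 0.0, "twist": 0.0, "fingers": 0.0}
    - {"tx": 0.0, "ty": 0.0, "tz": -0.18, "twist": 0.0, "fingers": 0.0}
    - {"tx": 0.0, "ty": 0.0, "tz": -0.18, "twist": 0.0, "fingers": 0.0}
    - {"tx": 0.0, "ty": 0.0, "tz": -0.18, "twist": 0.0, "fingers": 0.0}
    - {"tx": 0.0, "ty": 0.0, "tz": 0.0, "twist": 0.0, "fingers": 0.0}
    - {"tx": 0.0, "ty": 0.0, "tz": 0.0, "twist": 0.0, "fingers": 0.0}

```text
clock: 11.85
eef_pos: [441.4, 202.5, 213.4]
tool_rot: [3.141, 0.001, -0.061]
force: [-0.2, -0.1, -0.5]
width: 0.0
gripper_force: 0.0
```

Run:
```python
from h import *
a=snap('wrist','w4');b=snap('side','s4')
A=cv2.resize(a['color'][60:240],(768,270),interpolation=3)
B=cv2.resize(b['color'][160:290,180:400],None,fx=2.4,fy=2.4,interpolation=3)
C=np.zeros((582,768,3),np.uint8);C[:270]=A;C[270:270+B.shape[0],:B.shape[1]]=B
cv2.imwrite('pics/c4.png',C)
```

```text
(no output)
```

View pics/c4.png

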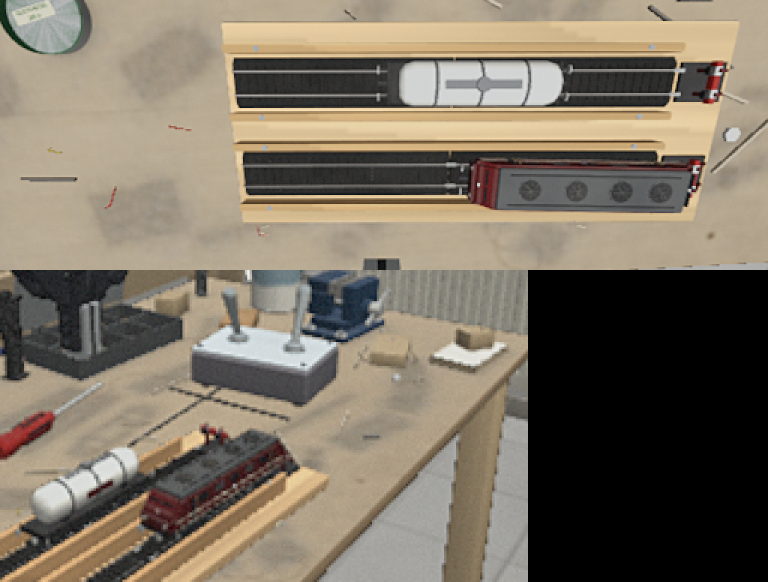

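The loco is against the near stop: its nose is at about (690,190) and the stop beam at about (695,175). The wagon is in place, the near bat leans away and the far bat leans towards the board, and the arm is clear. I'm handing in.

```bash
python3 -c "
from h import *
print(job.finish_job())"
```

```text
the job is handed in; nothing more can be done
None
```

The near toggle is flipped to dead and the locomotive is pushed up against its buffer stop; the far toggle stayed live, the wagon shows no movement in the pictures, and the job is handed in (no verdict came back).

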